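# Bolt the spares chest and hold the clip open over its stock card

### The job

Lock up the spares chest: slide the bolt on its hatch fully home into the keeper. Then squeeze open the wide spring clip on the rim of the white stock bin, lift it off, and bring it down astride the top edge of the white stock card on the chest, upright, about the middle of the edge, with the edge well inside its gaping mouth and the clip touching nothing but your gripper. Finish while still holding it there, gaping, so that a colleague can slip the count sheet in; leave the small clip, the tape roll and the marker pen where they are.

Things in the scene. Friction and masses are not known exactly. Their poses are not given: they have to be found in the camera images.
- chest: Plywood chest, 240 mm (x) by 340 mm (y), flat top 112 mm above the bench, fixed; origin under its centre. The hatch is the part of the top with y above -20 mm, hinged at y = +170 mm; the rest is a fixed deck. Bolt line at x = -60 mm; keeper, a steel staple 18 mm tall, 28 mm wide, at y = -38 mm; card channel 16 mm tall, 130 mm long, centred at x = 55, y = -95.5 mm.
- bolt_knob (a point): Centre of the top of the bolt's knob, 152 mm above the bench. The knob is an upright round steel head 16 mm across, 24 to 40 mm above the chest's top, on a 10 mm neck. It rides on a 10 mm rod between two barrels 18 mm tall and 118 mm apart, on the plywood hatch. Axes are the chest's: the bolt slides along -y into its keeper.
- bolt (a joint): How far the bolt is shot (m): 0 fully drawn, 0.045 fully home (a stop); starts at 0 to 0.015. It moves along the chest's -y, towards the side where the card stands, stays where it is left and needs about 2 to 4 N to slide.
- hatch (a joint): Angle of the hatch (rad): 0 shut, grows as its free edge lifts. It lies shut by its own weight (0.7 kg).
- card_edge (a point): Middle of the top edge of the stock card, a stiff white plastic card fixed upright in an aluminium channel on the chest's deck: 115 mm wide (y), 3 mm thick (x), its top edge 93 mm above the chest's top, 205 mm above the bench. Axes: x through the card's thickness, y along the edge, z up.
- clip: Wide steel spring clip, two halves hinged on a coil spring, clamped upright on the bin's near rim. Origin on the hinge pin at mid width; y along the pin, x the way it gapes, z up along the handles. Jaws 60 mm wide reach 36 mm below the pin; the coil is 12 mm thick round the pin, so the mouth runs from 6 to 36 mm below it. On the rim the pin is 91 mm above the bench. Mass 70 to 85 g.
- clip_handles (a point): Point 28 mm above the pin, midway between the handles: two flat strips 36 mm wide rising to 42 mm above the pin. At rest they flare, 45 mm over their outsides at the top; squeezed fully together they stand parallel, 17 mm over their outsides, at a stop. About 6 N on each near its top starts to open it, 11 N there holds it at the stop; let go, it snaps shut.
- clip_near (a joint): Angle (rad) of the clip's half at its own -x side: 0 clamped on the bin's wall, 0.32 squeezed to the stop, when the jaws gape 26 mm at the tips and 18 mm at 16 mm below the pin. Both halves turn alike.
- clip_far (a joint): The same for the half at the clip's +x side: 0 clamped on the wall, 0.32 squeezed to the stop.
- bin: White plastic stock bin, open on top, 160 mm (x) by 240 mm (y) by 85 mm tall, walls 4 mm, fixed; two castors up to 58 mm tall stand in it. Origin under its centre. The two clips sit on its -x wall (mid-thickness at x = -78 mm), at y = 45 to 70 mm and -70 to -45 mm, their axes along the bin's.
- small_clip: Bystander: small black binder clip, 32 mm wide, with two wire loops, sitting on the same rim as the wide clip; it stands 25 mm above the rim. Which of the two clips is left or right varies. Origin on the rim.
- tape_roll: Bystander: roll of brown packing tape lying flat on the hatch, 90 mm across, 48 mm tall; origin under its centre.
- marker: Bystander: white marker pen with black cap lying on the chest's fixed deck, 140 mm long, 15 mm tall; origin under its middle, y along it.
Things that resemble listed ones, but are neither listed nor needed, are in the scene too. Leave any red look-alike of the clip alone.

How it is judged:
By the outcome, as a careful person would: the job done as asked, in the order asked, and still so for the second after the job is handed in, while the arm keeps its last pose, push and grip.
It also fails if it takes over 48 s, if anything falls off the work surface, if the arm or the gripper's body presses on something with over 40 N, if the wrist force passes 120 N, or if a joint passes its speed limit or range.

### The arm

A 7-joint arm with a two-finger parallel gripper is mounted at the origin on the work surface. World frame = base frame: x ahead of the robot, y to its left, z up, the work surface at z = 0. Lengths are in m, angles in rad, forces in N, time in s.
With the tool pointing down it reaches from about 0.4 to 0.875 m from the base axis. Payload 6.5 kg.
Tool frame: the origin (TCP) lies midway between the tips of the shut fingers; the grasp point (between the pads) lies 19 mm behind it (grip_point_offset is the distance from the TCP to the grasp point, in m); z points along the fingers, y is the direction in which the jaws open and shut (so a half turn about z gives the same grasp; the last joint's range is limited). The gripper opens to 85 mm and grips with 20 to 120 N. Pads are 22 mm wide; open, the fingers measure 114 mm over their backs; the gripper's body (76 mm by 85 mm) begins 54 mm behind the grasp point. The pads swing forward as they close: fully open they stand 13 mm farther back than shut.
Start: joints at [-1.336, 0.536, -0.004, 1.538, 0.003, 1.067, -0.071], TCP at [0.193, 0.621, 0.231] pointing down, gripper open.
Joint ranges: [-2.7, 2.7], [-0.37, 2.16], [-1.27, 1.26], [0.24, 2.4], [-1.31, 4.45], [0.19, 1.91], [-2.76, 2.76]. Speed limits (rad/s): [2.39, 2.39, 3.14, 3.14, 3.14, 3.14, 3.14].

### API

Orientations are given as [roll, pitch, yaw] about the fixed x, y, z axes, in that order (R = Rz(yaw) Ry(pitch) Rx(roll)).
In Python, from bench import * gives the robot as it stands.
- The arm moves only by the tool servo_tool, never from a script. Its argument "rows" is a list of rows, each a list of 7 numbers: the turn, a rotation vector about the tool's x, y, z in units of 8 degrees (1.0 is 8 degrees), then the shift along the tool's x, y, z in units of 40 mm (1.0 is 40 mm), then the opening, from 0 (shut) to 1 (fully open). A call has 1 to 8 rows; each row shifts and turns the commanded pose from where the row before left it, along the tool's axes as they then stand; what a row does not reach is not made up. A row lasts 1/10 s, in which the tool goes at most 50 mm and 8.59 degrees, less where a joint would pass 70% of its speed; a pose out of reach is approached as far as the arm can. A call is refused whole if a number of a shift passes 1 or a number of a turn 1, either way. A call with a gripper value outside its range is refused whole. The fingers move at their own pace and stop on an object; "squeeze" is the grip in N (left out, the last holds). Time passes only in rows, so rows that do not move let the fingers close. It gives the time, the measured TCP pose, the force and the opening at its end, in the units of the state.
- get_state(): the state, without advancing time (a new reading comes with each control period).
- snapshot(name): name is "scene" or "top"; returns a dict with "color" (400x640x3 uint8, red, green, blue), "depth" (400x640 float32, m along the optical axis (not along the pixel's ray), 0 where there is no reading), "camera_matrix" (3x3 intrinsics, pixels), "xyz" and "rotation" of the camera in the world. Camera axes: x right, y down, z forward; pixel columns grow to the right and rows downward; lengths in m; the calibration is good to about 2 mm. A picture is of the moment at which its call begins.
- finish_job(): hands the job in, once; it reports no verdict.
Trained networks look in a picture, given as the dict that the camera call returned (one of the last four; its "shot" number tells which), for a name from the list of things; names that differ only in an ending like _2 or _b are one class to them, and where a whole thing is asked for, a point or a joint stands for the part that bears it (a point fixed in the world has none). Each returns a list of dicts, best first, with "confidence" (0 to 1); they miss things now and then, are a little off and sometimes report something else, mostly with a low value. They report only what shows in the picture. A call takes as long as a camera call. They do not tell look-alikes from the thing itself.
- find_in(name, picture): "bbox" ([left, top, right, bottom] in pixels, round what is visible of it).
- mark_of(name, picture): "position" ([column, row] in pixels: a listed point, or the origin of a listed thing).
The state is a dict: "clock": time; "qpos": joint angles; "qvel": joint speeds; "tau": joint torques, N m; "position": TCP position; "eef_rot": TCP orientation; "contact_force": force on the tool from outside, world axes, zero at the start; "ft_torque": the same for the moment, N m; "finger_gap": finger opening in m.
Only numpy, scipy, OpenCV 4.12 (cv2) and the standard library are available. Lean on these libraries where they do the work, as an engineer would, in place of code of your own. Each camera call takes 0.05 s, during which the arm holds its last target.

## Working session

There is one attempt and no reset: what is moved stays moved. The work goes in short steps, Python scripts to look and compute and a tool call to move; the robot and the scene stay as the last step left them, time stands still between calls to the robot, and variables do not carry over. Pictures are saved under pics/ and viewed, and the job is handed in when it is done.

Besides the shell and the picture viewer there is one more tool, called as name(argument=value, ...), one argument or row to a line, values as JSON. servo_tool: Moves the arm, as the interface text tells. Its arguments: {"type":"object","properties":{"rows":{"type":"array"},"squeeze":{"type":"number"}},"required":["rows"]}

```bash
mkdir -p pics; ls; cat > h.py <<'E'
from bench import *
import numpy as np, cv2
def save(p,name,crop=None,scale=1):
    im=p["color"][:,:,::-1].copy()
    if crop: im=im[crop[1]:crop[3],crop[0]:crop[2]]
    if scale!=1: im=cv2.resize(im,None,fx=scale,fy=scale,interpolation=cv2.INTER_CUBIC)
    cv2.imwrite("pics/"+name+".png",im)
def ray(p,uv):
    K=np.array(p["camera_matrix"]);R=np.array(p["rotation"])
    d=R@np.linalg.solve(K,np.array([uv[0],uv[1],1.0]))
    return np.array(p["xyz"]),d
def at_z(p,uv,z):
    o,d=ray(p,uv); return o+d*(z-o[2])/d[2]
def at_d(p,uv):
    o,d=ray(p,uv); u,v=int(round(uv[0])),int(round(uv[1])); return o+d*p["depth"][v,u]
def cloud(p):
    K=np.array(p["camera_matrix"]);R=np.array(p["rotation"])
    v,u=np.mgrid[0:400,0:640]; z=p["depth"]
    c=np.stack([(u-K[0,2])/K[0,0]*z,(v-K[1,2])/K[1,1]*z,z],-1)
    return c@R.T+np.array(p["xyz"])
E
python3 - <<'E'
from h import *
print(get_state())
for n in ("scene","top"):
    p=snapshot(n); save(p,n+"0"); print(n,p["xyz"],np.round(p["rotation"],3).tolist(),p["camera_matrix"])
    for k in ["chest","bolt_knob","card_edge","clip","clip_handles","bin","small_clip","tape_roll","marker"]:
        for m in mark_of(k,p)[:3]:
            print(k,np.round(m["position"],1),round(m["confidence"],2),"depthpt",np.round(at_d(p,np.clip(m["position"],0,[639,399])),3))
E
```

```text
pics
{'clock': 0.0, 'qpos': array([-1.33618406,  0.53715863, -0.00445319,  1.53886273,  0.00258731,
        1.06733107, -0.07120804]), 'qvel': array([-1.02393711e-03, -1.24328319e-03, -2.62177486e-05, -7.94545113e-04,
       -1.76984710e-03,  7.86217381e-04,  1.33277209e-04]), 'tau': array([ 6.09228864e-04, -5.83407104e+01,  1.04879513e+00, -2.59103841e+01,
        1.23067651e-02,  9.66528518e-03,  1.65282529e-05]), 'position': array([0.19240932, 0.62020141, 0.2304219 ]), 'eef_rot': array([-3.13984207e+00,  1.10227242e-04,  2.84085075e+00]), 'contact_force': array([ 0.8941582 , -0.65421002,  0.03317317]), 'ft_torque': array([-1.45517574e-02,  1.77585047e-02, -5.75808412e-05]), 'finger_gap': 0.08514544842865084}
scene [1.22291172 0.03261556 0.88255324] [-2.355, 0.004, 1.675] [[411.53301846   0.         319.17312981]
 [  0.         411.53301846 202.28618371]
 [  0.           0.           1.        ]]
chest [396.7 264.3] 0.66 depthpt [2.392 1.202 2.052]
bolt_knob [441.9 217.2] 0.55 depthpt [2.194 1.004 1.854]
card_edge [359.5 215.4] 0.66 depthpt [2.745 1.555 2.405]
clip [155.9 266.3] 0.
[... 968 characters left out ...]
276.4 148.3] 0.81 depthpt [-1.333 -1.658 -0.294]
card_edge [432.6 202.1] 0.37 depthpt [-2.512 -2.837 -1.473]
clip [441.1 277. ] 0.87 depthpt [-2.634 -2.959 -1.595]
clip [467.9 143.9] 0.69 depthpt [-2.982 -3.307 -1.943]
clip_handles [432.2 204.9] 0.81 depthpt [-2.503 -2.828 -1.464]
clip_handles [484.4 191.3] 0.67 depthpt [-3.05  -3.375 -2.011]
clip_handles [443.1 275.8] 0.64 depthpt [-2.644 -2.969 -1.605]
bin [397.7 182.9] 0.73 depthpt [-2.443 -2.768 -1.404]
small_clip [400.6 182.6] 0.72 depthpt [-2.478 -2.803 -1.439]
small_clip [387.7 210.2] 0.61 depthpt [-2.18  -2.505 -1.141]
tape_roll [203.3 142.3] 0.82 depthpt [-0.784 -1.11   0.254]
marker [283.  191.8] 0.64 depthpt [-1.349 -1.674 -0.31 ]
```

```bash
python3 - <<'E'
s=open('h.py').read()
s=s.replace("np.array(p[\"rotation\"])","rot(p)").replace("def ray","from scipy.spatial.transform import Rotation as Rn\ndef rot(p):\n    r=np.array(p['rotation'])\n    return r if r.shape==(3,3) else Rn.from_euler('xyz',r).as_matrix()\ndef ray",1)
open('h.py','w').write(s)
E
python3 - <<'E'
from h import *
import pickle
P={}
for n in ("scene","top"):
    p=snapshot(n); P[n]=p
    print(n, [np.round(at_d(p,u),3) for u in ((320,350),(100,350))])
    for k in ["chest","bolt_knob","card_edge","clip","clip_handles","bin","small_clip","tape_roll","marker"]:
        for m in mark_of(k,p)[:3]:
            print(k,np.round(m["position"],1),round(m["confidence"],2),"depthpt",np.round(at_d(p,np.clip(m["position"],0,[639,399])),3))
pickle.dump(P,open('p0.pkl','wb'))
E
```

```text
scene [array([ 0.809, -0.012,  0.002]), array([ 0.882, -0.468,  0.057])]
chest [396.9 266.1] 0.93 depthpt [0.644 0.148 0.112]
chest [239.8 249.2] 0.52 depthpt [ 0.547 -0.259  0.002]
bolt_knob [444.2 216.6] 0.63 depthpt [0.515 0.26  0.153]
card_edge [361.5 216.6] 0.92 depthpt [0.508 0.062 0.124]
clip [219.  208.2] 0.83 depthpt [ 0.482 -0.319  0.089]
clip [168.1 224. ] 0.69 depthpt [ 0.512 -0.463  0.042]
clip [158.8 266.1] 0.6 depthpt [ 0.65  -0.436  0.04 ]
clip_handles [228.4 168.2] 0.82 depthpt [ 0.214 -0.379 -0.001]
clip_handles [215.9 197.6] 0.8 depthpt [ 0.462 -0.33   0.108]
clip_handles [151.2 254.2] 0.78 depthpt [ 0.632 -0.456  0.063]
bin [239.9 248.6] 0.78 depthpt [ 0.546 -0.258  0.003]
small_clip [259.2 205.7] 0.48 depthpt [ 0.459 -0.214  0.086]
tape_roll [443.3 267.3] 0.76 depthpt [0.637 0.253 0.113]
marker [357.8 221.8] 0.71 depthpt [0.595 0.051 0.198]
top [array([ 0.117, -0.036, -0.001]), array([0.13 , 0.527, 0.001])]
chest [244.1 182. ] 0.9 depthpt [0.54  0.146 0.108]
bolt_knob [193.5 184.2] 0.67 depthpt [0.535 0.27  0.116]
bolt_knob [386.2 208.2] 0.47 depthpt [ 0.471 -0.209  0.086]
card_edge [202.9 144.6] 0.74 depthpt [0.638 0.25  0.108]
card_edge [275.  146.1] 0.71 depthpt [0.63  0.069 0.112]
clip [433.  203.8] 0.74 depthpt [ 0.479 -0.326  0.097]
clip [441.9 274.3] 0.69 depthpt [ 0.304 -0.352  0.042]
clip [481.1 194.8] 0.66 depthpt [ 0.508 -0.466  0.047]
clip_handles [480.8 191. ] 0.87 depthpt [ 0.519 -0.466  0.045]
clip_handles [433.2 205.7] 0.7 depthpt [ 0.475 -0.327  0.092]
clip_handles [443.8 277.9] 0.59 depthpt [ 0.295 -0.356  0.042]
bin [396.8 182.4] 0.86 depthpt [ 0.545 -0.245  0.045]
small_clip [386.4 209. ] 0.39 depthpt [ 0.47  -0.21   0.085]
tape_roll [204.2 145.1] 0.62 depthpt [0.636 0.246 0.111]
marker [282.9 192. ] 0.79 depthpt [0.51  0.049 0.126]
```

View pics/scene0.png

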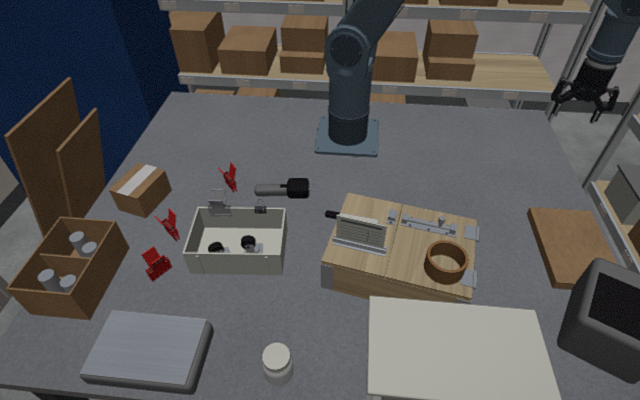

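View pics/top0.png

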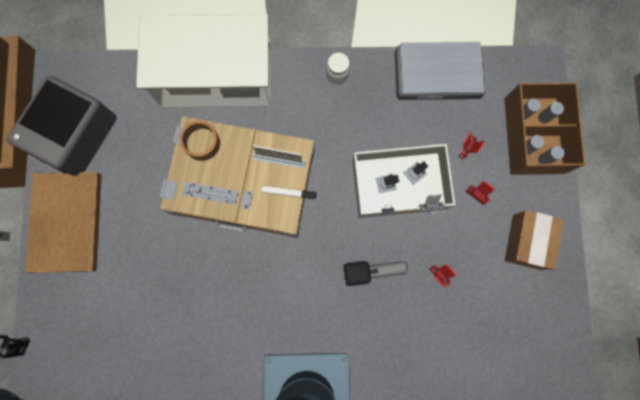

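```bash
python3 - <<'E'
from h import *
import pickle
P=pickle.load(open('p0.pkl','rb'))
p=P["top"]
a=p["color"][110:245,155:325,::-1]; b=p["color"][135:225,345:465,::-1]
cv2.imwrite('pics/c1.png',cv2.resize(a,None,fx=4.4,fy=4.4,interpolation=cv2.INTER_CUBIC))
cv2.imwrite('pics/c2.png',cv2.resize(b,None,fx=6,fy=6,interpolation=cv2.INTER_CUBIC))
p=P["scene"]
a=p["color"][185:305,315:490,::-1]; b=p["color"][180:280,180:295,::-1]
cv2.imwrite('pics/c3.png',cv2.resize(a,None,fx=4.4,fy=4.4,interpolation=cv2.INTER_CUBIC))
cv2.imwrite('pics/c4.png',cv2.resize(b,None,fx=6,fy=6,interpolation=cv2.INTER_CUBIC))
E
```

```text
(no output)
```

View pics/c1.png

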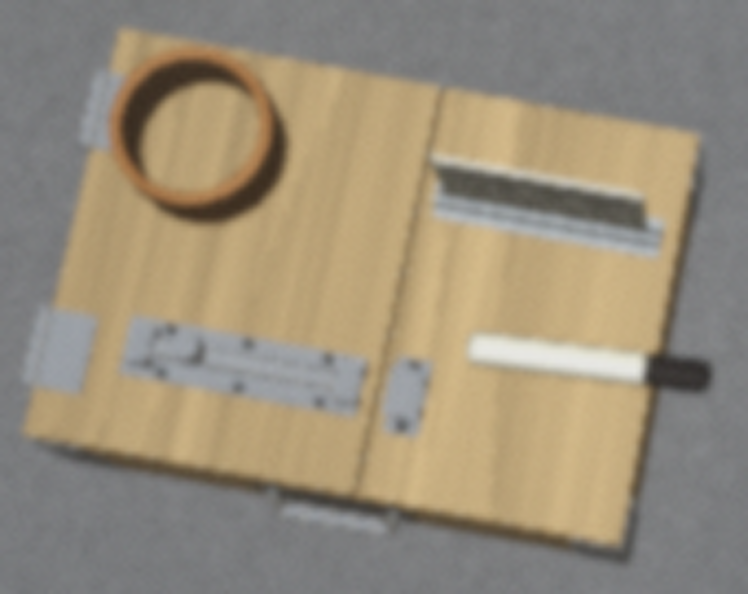

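View pics/c2.png

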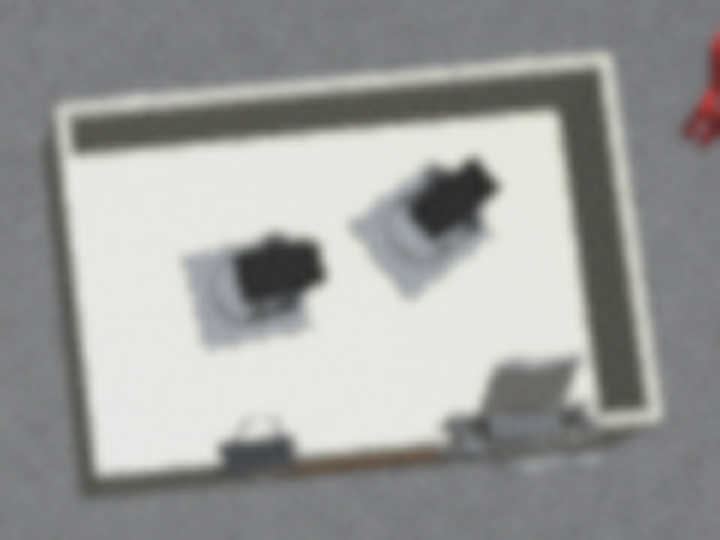

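View pics/c3.png

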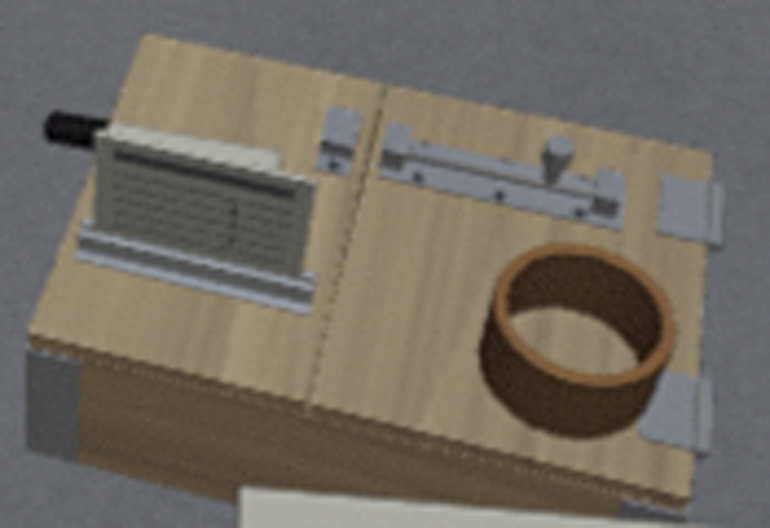

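View pics/c4.png

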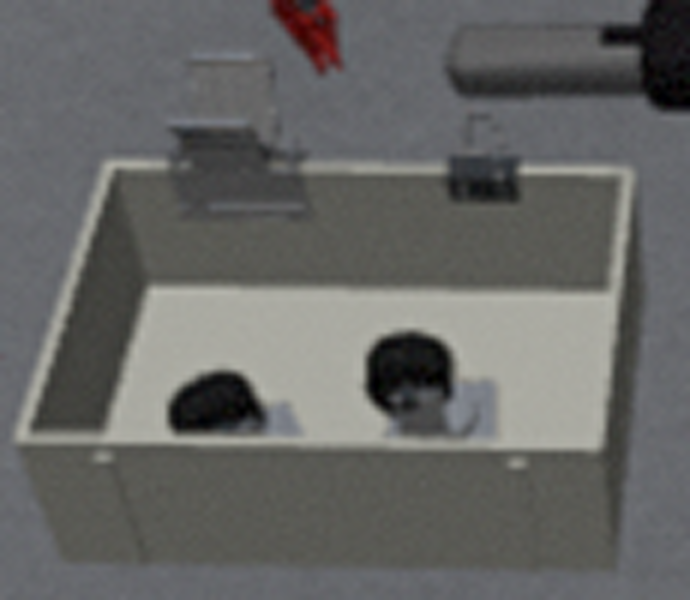

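The wanted clip is the grey steel one on the white bin's rim (scene 218,203; top 433,205). The red ones (scene 230,178; 168,224; 158,266) are look-alikes on the bench, and the small black one (259,207) is the bystander. The enlarged crop shows this. The card stands on the chest at scene (360,228), and the knob is at scene (441,217), top (195,188).

```bash
cat > m.py <<'E'
from h import *
import pickle
P=pickle.load(open('p0.pkl','rb'))
def rect(pts):
    (c,s,a)=cv2.minAreaRect(pts.astype(np.float32)); return c,s,a
for n,p in P.items():
    C=cloud(p);z=C[...,2]
    ch=C[(abs(z-0.112)<0.006)&(C[...,0]>.35)&(C[...,0]<.85)&(C[...,1]>-.05)&(C[...,1]<.4)]
    print(n,'chest',rect(ch[:,:2]),len(ch))
    bn=C[(abs(z-0.085)<0.004)&(C[...,0]>.4)&(C[...,0]<.75)&(C[...,1]>-.42)&(C[...,1]<-.1)]
    print(n,'bin',rect(bn[:,:2]),len(bn))
    u={'scene':(441.5,217.5),'top':(195.5,188)}[n]
    print('knob',at_z(p,u,.152))
    for k,zz in (("bolt_knob",.152),("card_edge",.205),("clip_handles",.119),("clip",.091)):
        for m in mark_of(k,p)[:3]: print(k,np.round(m['position'],1),round(m['confidence'],2),np.round(at_z(p,m['position'],zz),3))
    hi=C[(z>.19)&(z<.215)&(C[...,0]>.4)&(C[...,0]<.8)&(C[...,1]>-.1)&(C[...,1]<.3)]
    print('card top',len(hi), hi.mean(0), rect(hi[:,:2]))
    hb=C[(z>.14)&(z<.16)&(C[...,1]>.1)&(C[...,0]>.4)&(C[...,0]<.58)&(C[...,1]<.4)]
    print('knob pts',len(hb),hb.mean(0) if len(hb) else '', hb.min(0), hb.max(0))
    hc=C[(z>.095)&(z<.14)&(C[...,0]>.42)&(C[...,0]<.55)&(C[...,1]>-.38)&(C[...,1]<-.25)]
    print('clip pts',len(hc),hc.mean(0),hc.min(0),hc.max(0))
E
python3 - <<'E'
import sys;sys.argv=['x']
import pickle
from h import *
P={n:snapshot(n) for n in('scene','top')}
pickle.dump(P,open('p0.pkl','wb'))
exec(open('m.py').read().replace("P=pickle.load(open('p0.pkl','rb'))",""))
E
```

```text
scene chest ((0.5574868321418762, 0.1520424485206604), (0.3771135210990906, 0.246131032705307), 78.40528869628906) 7891
scene bin ((0.5448695421218872, -0.2559910714626312), (0.1715448796749115, 0.2405790388584137), 4.533866882324219) 560
knob [0.51765812 0.25353504 0.152     ]
bolt_knob [442.1 216.7] 0.63 [0.515 0.255 0.152]
card_edge [356.9 217.7] 0.92 [0.588 0.049 0.205]
clip_handles [154.3 254.9] 0.87 [ 0.674 -0.414  0.119]
clip_handles [164.  218.4] 0.74 [ 0.559 -0.435  0.119]
clip_handles [217. 199.] 0.71 [ 0.477 -0.321  0.119]
clip [169.8 226.8] 0.73 [ 0.562 -0.426  0.091]
clip [219.7 208.5] 0.69 [ 0.485 -0.316  0.091]
clip [229.2 179.7] 0.68 [ 0.369 -0.321  0.091]
card top 282 [0.59642051 0.06053058 0.19863243] ((0.5954057574272156, 0.059439223259687424), (0.114429771900177, 0.007864655926823616), 78.44548797607422)
knob pts 47 [0.52100133 0.25424373 0.14889446] [0.51063793 0.24714667 0.14004434] [0.5267814  0.26282063 0.15460106]
clip pts 266 [ 0.47215235 -0.3204264   0.11700431] [ 0.45227448 -0.34146437  0.09556468] [ 0.49827991 -0.29232255  0.13584721]
top chest ((0.594757
[... 365 characters left out ...]
handles [480.6 190.7] 0.96 [ 0.507 -0.441  0.119]
clip_handles [445.9 275.1] 0.74 [ 0.301 -0.342  0.119]
clip_handles [433.5 203.7] 0.72 [ 0.476 -0.322  0.119]
clip [439.9 275.4] 0.9 [ 0.301 -0.335  0.091]
clip [433.4 205.2] 0.83 [ 0.476 -0.328  0.091]
clip [479.1 194.7] 0.58 [ 0.501 -0.446  0.091]
card top 141 [0.59509572 0.05671755 0.2008339 ] ((0.5955889225006104, 0.05763933062553406), (0.11480654031038284, 0.0046260301023721695), 78.68251037597656)
knob pts 40 [0.51814137 0.25201617 0.15051694] [0.5105717  0.24545296 0.14109904] [0.52558629 0.2595578  0.15569336]
clip pts 243 [ 0.47872478 -0.32227566  0.11242833] [ 0.45319432 -0.34999756  0.09509632] [ 0.49875172 -0.29475093  0.1372208 ]
```

```bash
python3 - <<'E'
from h import *
import pickle
P=pickle.load(open('p0.pkl','rb'))
yaw=np.radians(4.55)
for n,p in P.items():
    C=cloud(p);z=C[...,2]
    m=(abs(z-0.085)<0.004)&(C[...,0]>.4)&(C[...,0]<.75)&(C[...,1]>-.42)&(C[...,1]<-.1)
    q=C[m][:,:2]-[.5465,-.257]; ex=np.array([np.cos(yaw),np.sin(yaw)]);ey=np.array([-ex[1],ex[0]])
    a=q@ex;b=q@ey
    far=(a>.06); print(n,'far wall mean',a[far].mean(),'slope',np.polyfit(b[far],a[far],1)[0])
    near=(a<-.06)&(abs(b)<.03); print('near mean',a[near].mean(),near.sum())
    for s in(1,-1):
        w=(s*b>.105)&(abs(a)<.06); print('side',s,b[w].mean(),np.polyfit(a[w],b[w],1)[0])
    hc=(z>.098)&(z<.14)&(C[...,0]>.42)&(C[...,0]<.55)&(C[...,1]>-.38)&(C[...,1]<-.25)
    q=C[hc][:,:2]-[.5465,-.257];zz=C[hc][:,2];a=q@ex;b=q@ey
    for lo in(.098,.106,.114,.122,.130):
        k=(zz>=lo)&(zz<lo+.008)
        if k.sum(): print(lo,k.sum(),'a',np.round(np.percentile(a[k],[2,50,98]),4),'b',np.round(np.percentile(b[k],[2,50,98]),4))
    # chest edges
    yc=np.radians(-11.45);ex=np.array([np.cos(yc),np.sin(yc)]);ey=np.array([-ex[1],ex[0]])
    m=(z>.19)&(z<.215)&(C[...,0]>.4)&(C[...,0]<.8)&(C[...,1]>-.1)&(C[...,1]<.3)
    q=C[m][:,:2]-[.5955,.0585]; print('card x pct',np.percentile(q@ex,[5,50,95]),'y',np.percentile(q@ey,[0,2,98,100]))
E
```

```text
scene far wall mean 0.07860971789617972 slope 0.005076039762455034
near mean -0.07531175146885441 38
side 1 0.11940337624374196 -0.0009251190554952074
side -1 -0.11632094504251834 -0.006512815708306513
0.098 35 a [-0.0921 -0.0857 -0.0634] b [-0.0757 -0.0528 -0.0414]
0.106 61 a [-0.0943 -0.0891 -0.0602] b [-0.0751 -0.0574 -0.0412]
0.114 52 a [-0.0967 -0.0917 -0.0565] b [-0.0757 -0.0591 -0.0404]
0.122 60 a [-0.0984 -0.0931 -0.055 ] b [-0.0763 -0.0578 -0.0422]
0.13 41 a [-0.0993 -0.0939 -0.0532] b [-0.0762 -0.0575 -0.0409]
card x pct [-0.00174361  0.00054009  0.00247258] y [-0.0563106  -0.0533485   0.0563374   0.05812049]
top far wall mean 0.07815276004007637 slope 0.0018119633515727741
near mean -0.07594718092337785 37
side 1 0.11733568274339308 0.0034882753547815395
side -1 -0.11828621841915243 0.004216977316457028
0.098 55 a [-0.0867 -0.0721 -0.0631] b [-0.086  -0.057  -0.0415]
0.106 33 a [-0.0897 -0.0642 -0.0608] b [-0.0777 -0.0613 -0.0438]
0.114 29 a [-0.0929 -0.062  -0.059 ] b [-0.0735 -0.0579 -0.0425]
0.122 38 a [-0.098  -0.0587 -0.0531] b [-0.0774 -0.0593 -0.0431]
0.13 39 a [-0.0978 -0.0573 -0.0538] b [-0.0774 -0.0621 -0.0432]
card x pct [-0.00135725 -0.00025957  0.00190213] y [-0.05822829 -0.05611243  0.05366602  0.05657804]
```

servo_tool(
  rows=[
    [0, 0, 1, 0, 0, 0, 1],
    [0, 0, 1, 0, 0, 0, 1],
    [0, 0, 1, 0, 0, 0, 1],
    [0, 0, 1, 0, 0, 0, 1],
    [0, 0, 1, 0, 0, 0, 1],
    [0, 0, 1, 0, 0, 0, 1],
    [0, 0, 1, 0, 0, 0, 1],
    [0, 0, 1, 0, 0, 0, 1],
  ],
)

```text
clock: 3.3
position: [0.1925, 0.6208, 0.2313]
eef_rot: [-3.142, -0.0, 1.718]
contact_force: [-0.9, 0.3, 0.2]
finger_gap: 0.0857
```

servo_tool(
  rows=[
    [0, 0, 1, 0, 0, 0, 1],
    [0, 0, 1, 0, 0, 0, 1],
    [0, 0, 0.53, 0, 0, 0, 1],
  ],
)

```text
clock: 3.6
position: [0.1924, 0.6209, 0.2313]
eef_rot: [3.142, 0.0, 1.366]
contact_force: [-1.1, -0.2, -0.4]
finger_gap: 0.0853
```

servo_tool(
  rows=[
    [0, 0, 0, -0.4, 0.54, 0, 1],
    [0, 0, 0, -0.66, 0.89, 0, 1],
    [0, 0, 0, -0.66, 0.89, 0, 1],
    [0, 0, 0, -0.66, 0.89, 0, 1],
    [0, 0, 0, -0.66, 0.89, 0, 1],
    [0, 0, 0, -0.66, 0.89, 0, 1],
    [0, 0, 0, -0.66, 0.89, 0, 1],
    [0, 0, 0, -0.66, 0.89, 0, 1],
  ],
)

```text
clock: 4.4
position: [0.419, 0.3689, 0.2316]
eef_rot: [3.141, -0.001, 1.371]
contact_force: [0.3, 0.8, 0.7]
finger_gap: 0.0854
```

servo_tool(
  rows=[
    [0, 0, 0, -0.66, 0.89, 0.2, 0.7],
    [0, 0, 0, -0.66, 0.89, 0.3, 0.7],
    [0, 0, 0, -0.66, 0.89, 0.3, 0.7],
    [0, 0, 0, -0.32, 0.42, 0.2, 0.7],
    [0, 0, 0, 0, 0, 0, 0.7],
  ],
)

```text
clock: 4.9
position: [0.5227, 0.2511, 0.1905]
eef_rot: [3.141, 0.003, 1.364]
contact_force: [-0.4, 0.4, -0.1]
finger_gap: 0.0599
```

servo_tool(
  rows=[
    [0, 0, 0, 0.05, -0.1, 0.3, 0.7],
    [0, 0, 0, 0, 0, 0.5, 0.7],
    [0, 0, 0, 0, 0, 0.4, 0.7],
    [0, 0, 0, 0, 0, 0.25, 0.7],
    [0, 0, 0, 0, 0, 0, 0.7],
  ],
)

```text
clock: 5.4
position: [0.5154, 0.2593, 0.1318]
eef_rot: [-3.139, 0.001, 1.373]
contact_force: [-0.5, 0.3, 0.8]
finger_gap: 0.0598
```

```bash
python3 - <<'E'
from h import *
p=snapshot("scene"); save(p,"s1",(380,150,510,270),5)
p=snapshot("top"); save(p,"t1",(140,110,270,230),5)
E
```

```text
(no output)
```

View pics/s1.png

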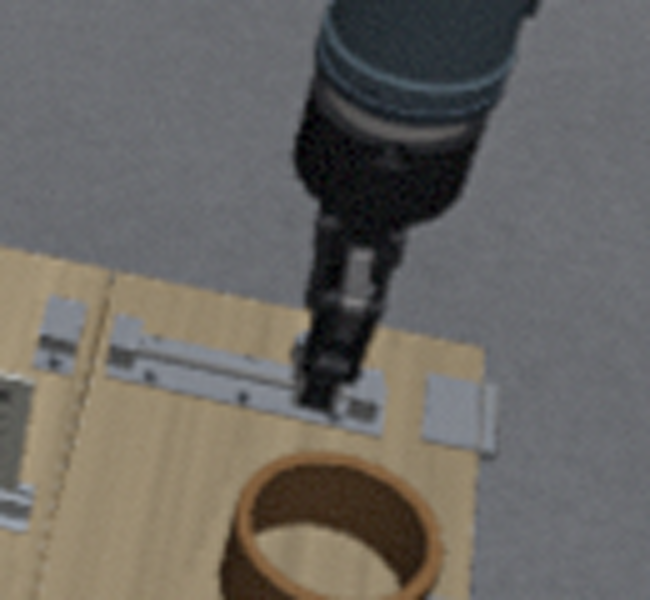

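View pics/t1.png

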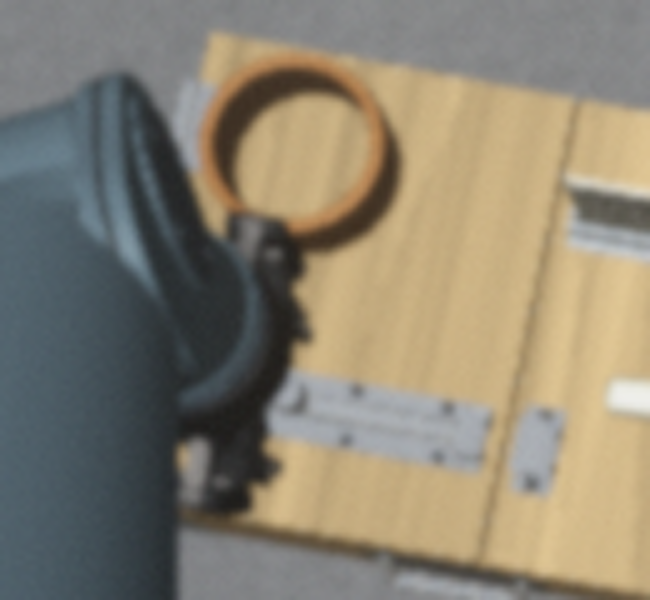

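servo_tool(
  rows=[
    [0, 0, 0, -0.1, 0.08, 0, 0.7],
    [0, 0, 0, 0, 0, 0, 0.7],
  ],
)

```text
clock: 5.7
position: [0.5206, 0.253, 0.1341]
eef_rot: [3.14, -0.001, 1.37]
contact_force: [0.5, 1.1, -0.1]
finger_gap: 0.0601
```

servo_tool(
  rows=[
    [0, 0, 0, 0, 0, 0.05, 0],
    [0, 0, 0, 0, 0, 0, 0],
    [0, 0, 0, 0, 0, 0, 0],
    [0, 0, 0, 0, 0, 0, 0],
    [0, 0, 0, 0, 0, 0, 0],
  ],
  squeeze=30,
)

```text
clock: 6.2
position: [0.5181, 0.2541, 0.1314]
eef_rot: [-3.139, 0.0, 1.371]
contact_force: [-5.0, -0.2, 4.5]
finger_gap: 0.0144
```

servo_tool(
  rows=[
    [0, 0, 0, -0.12, 0, 0, 0],
    [0, 0, 0, -0.12, 0, 0, 0],
    [0, 0, 0, -0.12, 0, 0, 0],
    [0, 0, 0, -0.12, 0, 0, 0],
    [0, 0, 0, -0.12, 0, 0, 0],
    [0, 0, 0, -0.12, 0, 0, 0],
  ],
)

```text
clock: 6.8
position: [0.5125, 0.2266, 0.1314]
eef_rot: [-3.139, -0.001, 1.372]
contact_force: [-4.8, 2.8, 4.0]
finger_gap: 0.0144
```

servo_tool(
  rows=[
    [0, 0, 0, -0.05, 0, 0, 0],
    [0, 0, 0, -0.05, 0, 0, 0],
  ],
)

```text
clock: 7.0
position: [0.5117, 0.2226, 0.1314]
eef_rot: [-3.139, -0.001, 1.372]
contact_force: [-3.3, 3.2, 4.7]
finger_gap: 0.0145
```

servo_tool(
  rows=[
    [0, 0, 0, -0.06, 0, 0, 0],
    [0, 0, 0, -0.06, 0, 0, 0],
  ],
)

```text
clock: 7.2
position: [0.5108, 0.218, 0.1314]
eef_rot: [-3.139, -0.001, 1.372]
contact_force: [-4.9, 3.5, 5.3]
finger_gap: 0.0146
```

servo_tool(
  rows=[
    [0, 0, 0, -0.06, 0, 0, 0],
    [0, 0, 0, -0.06, 0, 0, 0],
  ],
)

```text
clock: 7.4
position: [0.51, 0.214, 0.1315]
eef_rot: [-3.139, -0.002, 1.372]
contact_force: [-3.9, 10.0, 0.9]
finger_gap: 0.0147
```

servo_tool(
  rows=[
    [0, 0, 0, -0.05, 0, 0, 0],
    [0, 0, 0, -0.05, 0, 0, 0],
  ],
)

```text
clock: 7.6
position: [0.5099, 0.2138, 0.1315]
eef_rot: [-3.141, -0.007, 1.374]
contact_force: [-0.6, 16.9, -5.0]
finger_gap: 0.0145
```

servo_tool(
  rows=[
    [0, 0, 0, -0.03, 0, 0, 0],
    [0, 0, 0, 0.04, 0, 0, 0.4],
    [0, 0, 0, 0, 0, 0, 0.6],
    [0, 0, 0, 0, 0, -0.4, 0.7],
    [0, 0, 0, 0, 0, -0.8, 0.7],
    [0, 0, 0, 0, 0, -1, 1],
    [0, 0, 0, 0, 0, -0.5, 1],
    [0, 0, 0, 0, -0.4, 0, 1],
  ],
)

```text
clock: 8.4
position: [0.4985, 0.2106, 0.2428]
eef_rot: [3.135, -0.003, 1.367]
contact_force: [0.7, -0.1, -1.2]
finger_gap: 0.085
```

servo_tool(
  rows=[
    [0, 0, -0.68, 0, 0, 0, 1],
    [0, 0, -0.68, 0, 0, 0, 1],
    [0, 0, -0.68, 0, 0, 0, 1],
    [0, 0, 0, -0.5, -0.06, 0, 1],
    [0, 0, 0, -0.94, -0.12, 0, 1],
    [0, 0, 0, -0.94, -0.12, 0, 1],
    [0, 0, 0, -0.94, -0.12, 0, 1],
    [0, 0, 0, -0.94, -0.12, 0, 1],
  ],
)

```text
clock: 9.2
position: [0.4874, 0.0375, 0.2393]
eef_rot: [3.141, 0.001, 1.654]
contact_force: [-0.1, -0.4, -0.6]
finger_gap: 0.0852
```

servo_tool(
  rows=[
    [0, 0, 0, -0.94, -0.12, 0, 1],
    [0, 0, 0, -0.94, -0.12, 0, 1],
    [0, 0, 0, -0.94, -0.12, 0, 1],
    [0, 0, 0, -0.94, -0.12, 0, 1],
    [0, 0, 0, -0.94, -0.12, 0, 1],
    [0, 0, 0, -0.94, -0.12, 0, 1],
    [0, 0, 0, -0.6, -0.08, 0, 1],
    [0, 0, 0, 0, 0, 0, 1],
  ],
)

```text
clock: 10.0
position: [0.4753, -0.2165, 0.2396]
eef_rot: [-3.141, 0.003, 1.648]
contact_force: [-0.7, 0.1, 0.4]
finger_gap: 0.0857
```

```bash
python3 - <<'E'
from h import *
print(get_state()["position"],get_state()["eef_rot"])
p=snapshot("scene"); save(p,"s2",(315,185,490,305),4.4)
save(p,"s2b",(170,120,300,260),4)
C=cloud(p);z=C[...,2]
hb=C[(z>.14)&(z<.16)&(C[...,1]>.15)&(C[...,0]>.4)&(C[...,0]<.55)&(C[...,1]<.4)]
print(len(hb),hb.mean(0))
p=snapshot("top");C=cloud(p);z=C[...,2]; save(p,"t2",(155,110,325,245),4.4)
hb=C[(z>.14)&(z<.16)&(C[...,1]>.15)&(C[...,0]>.4)&(C[...,0]<.55)&(C[...,1]<.4)]
print(len(hb),hb.mean(0))
E
```

```text
[ 0.47530645 -0.2164627   0.23959578] [-3.14130384e+00  2.88562559e-03  1.64778137e+00]
43 [0.51290468 0.21459994 0.14942147]
38 [0.50977265 0.21227678 0.15109975]
```

View pics/s2.png

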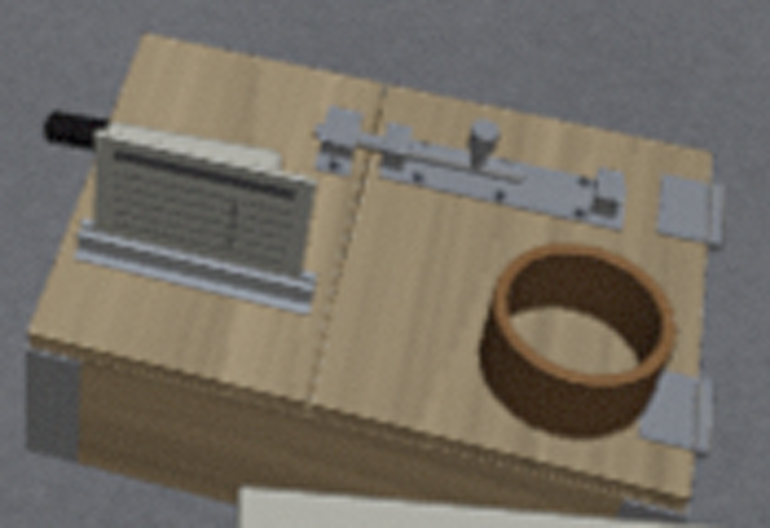

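View pics/s2b.png

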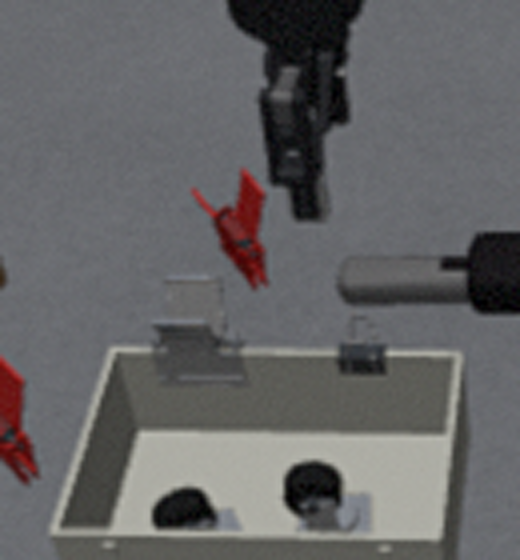

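View pics/t2.png

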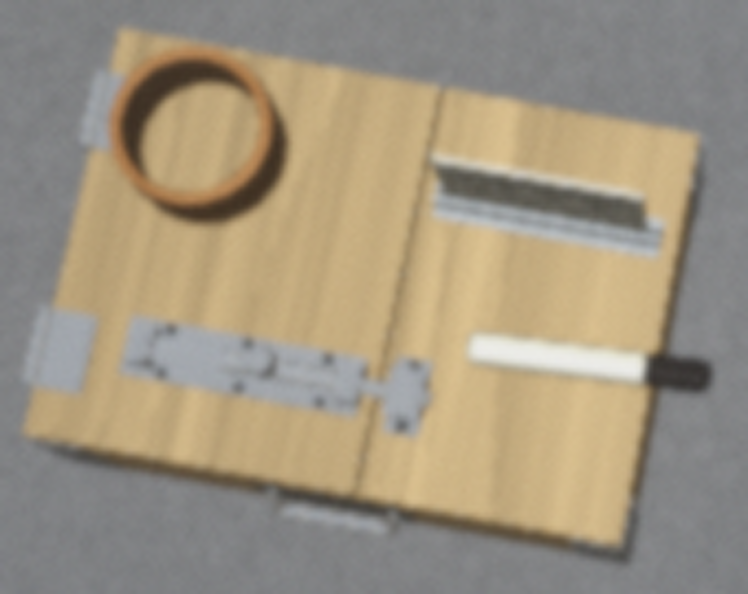

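The bolt rod now passes through the keeper and shows on its far side (scene crop 318,132; top crop 428,395). The knob has travelled about 40 mm and stopped hard. Next is the clip.

servo_tool(
  rows=[
    [0, 0, 0, -0.9, -0.07, 0, 1],
    [0, 0, 0, -0.9, -0.07, 0, 1],
    [0, 0, 0, -0.83, -0.06, 0.3, 1],
    [0, 0, 0, 0, 0, 0.6, 1],
    [0, 0, 0, 0, 0, 0.5, 1],
    [0, 0, 0, 0, 0, 0, 1],
  ],
)

```text
clock: 10.7
position: [0.4767, -0.3143, 0.1807]
eef_rot: [-3.137, -0.003, 1.657]
contact_force: [0.0, 0.4, 0.1]
finger_gap: 0.0853
```

servo_tool(
  rows=[
    [0, 0, 0, 0, 0, 0, 1],
  ],
)

```text
clock: 10.8
position: [0.4782, -0.3158, 0.1835]
eef_rot: [-3.141, -0.001, 1.657]
contact_force: [0.8, 0.4, 0.3]
finger_gap: 0.0855
```

servo_tool(
  rows=[
    [0, 0, 0.04, -0.15, -0.07, 0.2, 1],
    [0, 0, 0, 0, 0, 0.2, 1],
    [0, 0, 0, 0, 0, 0, 1],
  ],
)

```text
clock: 11.1
position: [0.475, -0.3228, 0.1665]
eef_rot: [-3.141, -0.001, 1.649]
contact_force: [-1.1, 0.4, 0.5]
finger_gap: 0.0854
```

```bash
python3 - <<'E'
from h import *
print(get_state()["position"],get_state()["eef_rot"])
p=snapshot("scene"); save(p,"s3",(170,120,290,240),5)
E
```

```text
[ 0.47501364 -0.3227686   0.16654747] [-3.14057034e+00 -7.58238023e-04  1.64948622e+00]
```

View pics/s3.png

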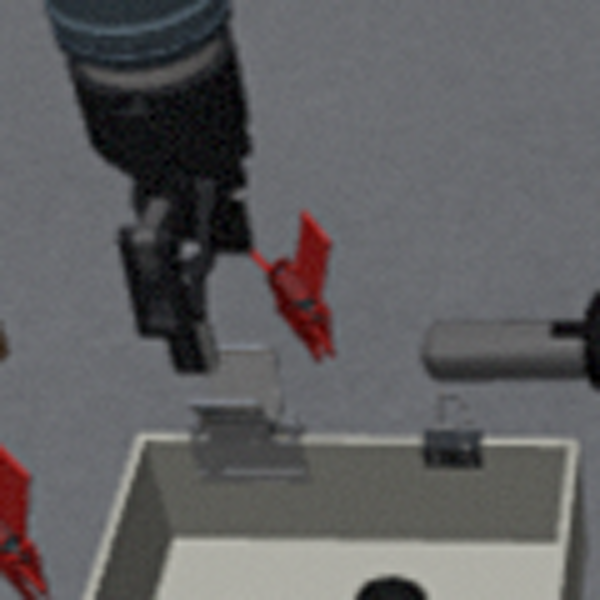

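```bash
python3 - <<'E'
from h import *
p=snapshot("scene")
K=np.array(p["camera_matrix"])
def proj(w):
    c=rot(p).T@(np.array(w)-p["xyz"]); return (K@c/c[2])[:2]
print('finger tip', proj([.475+.046,-.3228+.003,.18]))
for y in(-.322,):
  print('front handle top mid', proj([.475+.0215,y+.0017,.133]), 'bottom jaw mid',proj([.475+.008,y,.056]))
C=cloud(p); z=C[...,2]
hc=C[(z>.10)&(z<.14)&(C[...,0]>.42)&(C[...,0]<.55)&(C[...,1]>-.38)&(C[...,1]<-.25)]
yaw=np.radians(4.55);ex=np.array([np.cos(yaw),np.sin(yaw)]);ey=np.array([-ex[1],ex[0]])
q=hc[:,:2]-[.475,-.322]; k=hc[:,2]>.115
print(len(hc),np.percentile(q[k]@ey,[2,25,50,75,98]),np.percentile(q[k]@ex,[2,25,50,75,98]))
E
```

```text
finger tip [207.99292013 193.73031254]
front handle top mid [214.11182829 200.30333541] bottom jaw mid [220.06311977 216.7371517 ]
235 [-0.01611943 -0.00587227  0.00265605  0.01077936  0.01846429] [-0.02326584 -0.01874849 -0.01529515  0.01936831  0.02343074]
```

servo_tool(
  rows=[
    [0, 0, 0, 0.05, 0, 0.5, 1],
    [0, 0, 0, 0, 0, 0.5, 1],
    [0, 0, 0, 0, 0, 0.5, 1],
    [0, 0, 0, 0, 0, 0.06, 1],
    [0, 0, 0, 0, 0, 0, 1],
  ],
)

```text
clock: 11.7
position: [0.4754, -0.3211, 0.1051]
eef_rot: [-3.141, -0.0, 1.65]
contact_force: [-0.4, -0.9, 0.2]
finger_gap: 0.0854
```

servo_tool(
  rows=[
    [0, 0, 0, 0, 0, 0, 0.5],
    [0, 0, 0, 0, 0, 0, 0.5],
    [0, 0, 0, 0, 0, 0, 0.5],
    [0, 0, 0, 0, 0, 0, 0.5],
  ],
  squeeze=45,
)

```text
clock: 12.1
position: [0.476, -0.3215, 0.1062]
eef_rot: [3.14, 0.001, 1.65]
contact_force: [-1.3, 1.2, 7.4]
finger_gap: 0.043
```

servo_tool(
  rows=[
    [0, 0, 0, 0, 0, 0, 0.35],
    [0, 0, 0, 0, 0, 0, 0.2],
    [0, 0, 0, 0, 0, 0, 0],
    [0, 0, 0, 0, 0, 0, 0],
    [0, 0, 0, 0, 0, 0, 0],
  ],
)

```text
clock: 12.6
position: [0.4754, -0.3225, 0.1081]
eef_rot: [3.14, 0.001, 1.649]
contact_force: [-7.4, 3.3, 27.5]
finger_gap: 0.0154
```

```bash
python3 - <<'E'
from h import *
s=get_state();print(s["position"],s["finger_gap"],s["contact_force"])
p=snapshot("scene"); save(p,"s4",(170,140,270,240),6)
E
```

```text
[ 0.47538077 -0.32254638  0.10808403] 0.015418178493927064 [-7.43168341  3.25095243 27.47333681]
```

View pics/s4.png

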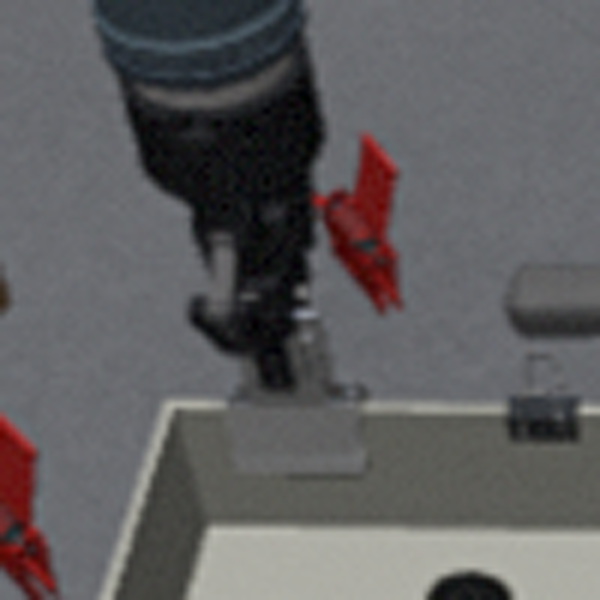

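servo_tool(
  rows=[
    [0, 0, 0, 0, 0, -0.2, 0],
    [0, 0, 0, 0, 0, -0.4, 0],
    [0, 0, 0, 0, 0, -0.7, 0],
    [0, 0, 0, 0, 0, -0.9, 0],
    [0, 0, 0, 0, 0, -0.9, 0],
    [0, 0, 0, 0, 0, -0.9, 0],
    [0, 0, 0, 0, 0, -0.5, 0],
    [0, 0, 0, 0, 0, 0, 0],
  ],
)

```text
clock: 13.45
position: [0.4768, -0.3222, 0.2887]
eef_rot: [3.136, 0.003, 1.65]
contact_force: [-0.4, -0.8, -0.4]
finger_gap: 0.0153
```

```bash
python3 - <<'E'
from h import *
s=get_state();print(s["position"],s["eef_rot"],s["finger_gap"],s["contact_force"])
p=snapshot("scene"); save(p,"s5",(150,70,270,220),4)
p=snapshot("top"); save(p,"t5",(340,120,500,240),4)
E
```

```text
[ 0.47684257 -0.32224821  0.28874246] [3.13595748 0.00325843 1.64967723] 0.015348854435499274 [-0.36750131 -0.80141185 -0.36486185]
```

View pics/s5.png

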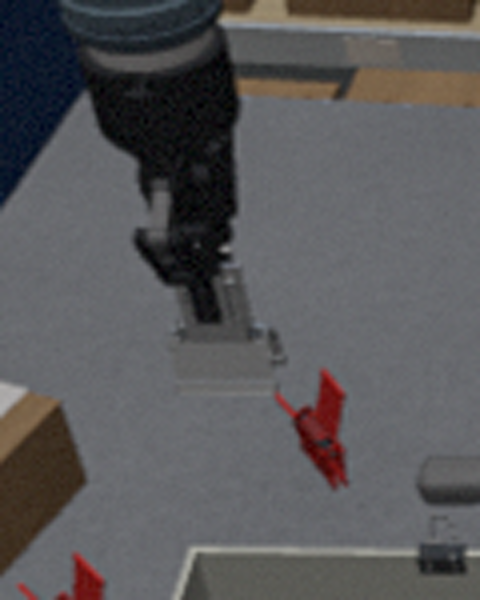

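View pics/t5.png

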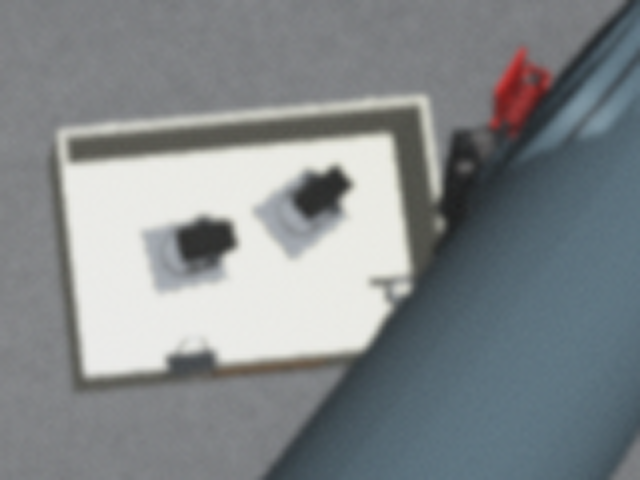

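```bash
cat > cl.py <<'E'
from h import *
def meas(p,s,yawdeg):
    T=np.array(s["position"]);C=cloud(p)
    yaw=np.radians(yawdeg);ex=np.array([np.cos(yaw),np.sin(yaw),0]);ey=np.array([-ex[1],ex[0],0])
    q=C-T; a=q@ex;b=q@ey;z=q[...,2]
    m=(abs(a)<.03)&(abs(b)<.06)&(z<.03)&(z>-.09)
    col=p["color"].astype(int); 
    for lo in np.arange(-.064,.03,.006):
        k=m&(z>=lo)&(z<lo+.006)
        if k.sum()>3: print(np.round(lo,3),k.sum(),'a',np.round(np.percentile(a[k],[5,50,95]),4),'b',np.round(np.percentile(b[k],[3,50,97]),4),'v',np.where(k)[0].min(),np.where(k)[0].max())
E
python3 - <<'E'
from cl import *
s=get_state(); p=snapshot("scene"); meas(p,s,4.5)
E
```

```text
-0.052 53 a [-0.0118  0.0149  0.0177] b [-0.0252  0.0044  0.0305] v 160 169
-0.046 67 a [-0.0113  0.0133  0.0171] b [-0.0263  0.0033  0.0295] v 159 168
-0.04 59 a [-0.01    0.0123  0.0145] b [-0.028   0.0035  0.0298] v 158 165
-0.034 62 a [-0.0101  0.0106  0.0137] b [-0.0269  0.0034  0.0305] v 156 163
-0.028 61 a [0.0064 0.0097 0.0124] b [-0.0281  0.0003  0.0288] v 155 161
-0.022 80 a [-0.0076  0.0076  0.0104] b [-0.0274  0.0048  0.031 ] v 152 158
-0.016 56 a [-0.0068  0.0069  0.0096] b [-0.0261  0.0083  0.0293] v 151 156
-0.01 26 a [-0.0059  0.0075  0.0111] b [-0.0162  0.0057  0.0177] v 149 154
-0.004 25 a [-0.0074  0.0083  0.0143] b [-0.0164  0.011   0.0186] v 147 152
0.002 24 a [-0.0064  0.0083  0.0186] b [-0.016   0.0106  0.0179] v 144 152
0.008 37 a [-0.0046  0.0139  0.0219] b [-0.0154  0.0083  0.0184] v 143 151
0.014 33 a [-0.0055  0.0122  0.0212] b [-0.0152  0.0081  0.0177] v 140 149
0.02 41 a [-0.0068  0.0129  0.0218] b [-0.01    0.0096  0.0181] v 138 147
0.026 26 a [-0.0109  0.0125  0.0219] b [-0.0023  0.0102  0.0176] v 135 145
```

servo_tool(
  rows=[
    [0, 0, 0.5, 0, 0, -0.1, 0],
    [0, 0, 0.75, 0, 0, -0.1, 0],
    [0, 0, 0.75, 0, 0, 0, 0],
    [0, 0, 0, 0.4, 0.04, 0, 0],
    [0, 0, 0, 0.8, 0.08, 0, 0],
    [0, 0, 0, 0.8, 0.08, 0, 0],
    [0, 0, 0, 0.8, 0.08, 0, 0],
    [0, 0, 0, 0.8, 0.08, 0, 0],
  ],
)

```text
clock: 14.4
position: [0.5175, -0.1812, 0.2914]
eef_rot: [-3.139, 0.0, 1.37]
contact_force: [0.3, 0.2, -1.5]
finger_gap: 0.0153
```

servo_tool(
  rows=[
    [0, 0, 0, 0.8, 0.08, 0, 0],
    [0, 0, 0, 0.8, 0.08, 0, 0],
    [0, 0, 0, 0.8, 0.08, 0, 0],
    [0, 0, 0, 0.8, 0.08, 0, 0],
    [0, 0, 0, 0.8, 0.08, 0, 0],
    [0, 0, 0, 0.8, 0.08, 0, 0],
    [0, 0, 0, 0.8, 0.08, 0, 0],
    [0, 0, 0, 0.6, 0.06, 0, 0],
  ],
)

```text
clock: 15.2
position: [0.5912, 0.0579, 0.291]
eef_rot: [-3.139, 0.001, 1.373]
contact_force: [0.0, 0.1, -0.0]
finger_gap: 0.0151
```

servo_tool(
  rows=[
    [0, 0, 0, 0, 0, 0, 0],
    [0, 0, 0, 0, 0, 0, 0],
  ],
)

```text
clock: 15.4
position: [0.591, 0.0553, 0.2914]
eef_rot: [-3.139, 0.002, 1.371]
contact_force: [-0.9, -0.3, -0.3]
finger_gap: 0.0151
```

servo_tool(
  rows=[
    [0, 0, 0, 0.1, 0.08, 0, 0],
    [0, 0, 0, 0, 0, 0.2, 0],
    [0, 0, 0, 0, 0, 0, 0],
  ],
)

```text
clock: 15.7
position: [0.5949, 0.0579, 0.2835]
eef_rot: [-3.139, 0.001, 1.369]
contact_force: [0.7, -0.0, -0.9]
finger_gap: 0.0149
```

```bash
python3 - <<'E'
from cl import *
import pickle
s=get_state();print(s["position"],s["eef_rot"])
p=snapshot("scene"); save(p,"s6",(310,110,430,260),4)
C=cloud(p)
yaw=np.radians(-11.45);ex=np.array([np.cos(yaw),np.sin(yaw),0]);ey=np.array([-ex[1],ex[0],0])
q=C-np.array([.5955,.0585,0]);a=q@ex;b=q@ey;z=C[...,2]
m=(abs(a)<.04)&(abs(b)<.065)
for lo in np.arange(.17,.32,.008):
    k=m&(z>=lo)&(z<lo+.008)
    if k.sum()>3: print(round(lo,3),k.sum(),'a',np.round(np.percentile(a[k],[3,50,97]),4),'b',np.round(np.percentile(b[k],[3,50,97]),4))
pickle.dump(p,open('p6.pkl','wb'))
E
```

```text
[0.5948787  0.05786409 0.28347548] [-3.13948621e+00  1.01704815e-03  1.36946425e+00]
0.17 120 a [-0.0015  0.0008  0.0023] b [-0.0516  0.0032  0.0547]
0.178 113 a [-0.0017  0.0006  0.0028] b [-0.0523  0.0018  0.0542]
0.186 114 a [-0.0013  0.0009  0.0034] b [-0.0522  0.0046  0.0549]
0.194 139 a [-0.0015  0.0008  0.003 ] b [-0.0529 -0.0002  0.0551]
0.202 85 a [-0.0032  0.0002  0.0025] b [-0.0526  0.0065  0.0542]
0.226 8 a [0.0133 0.0145 0.0152] b [-0.0287 -0.011   0.0292]
0.234 98 a [-0.0114  0.014   0.0162] b [-0.0264  0.0037  0.0291]
0.242 84 a [0.0081 0.0115 0.0139] b [-0.0288 -0.0006  0.0289]
0.25 98 a [0.007  0.01   0.0134] b [-0.0277  0.001   0.0283]
0.258 104 a [-0.0084  0.008   0.0112] b [-0.0284  0.0002  0.0279]
0.266 105 a [-0.0085  0.0058  0.0082] b [-0.0287  0.0049  0.029 ]
0.274 35 a [-0.0069  0.007   0.009 ] b [-0.0165  0.0013  0.0175]
0.282 32 a [-0.0075  0.0079  0.0146] b [-0.0173  0.0089  0.0167]
0.29 51 a [-0.0008  0.0125  0.02  ] b [-0.0175  0.0002  0.0167]
0.298 48 a [-0.0077  0.0128  0.0213] b [-0.0171  0.008   0.0166]
0.306 44 a [-0.0097  0.0148  0.0212] b [-0.0153  0.0074  0.017 ]
0.314 5 a [-0.0125 -0.0075  0.0141] b [0.0108 0.0121 0.0161]
```

View pics/s6.png

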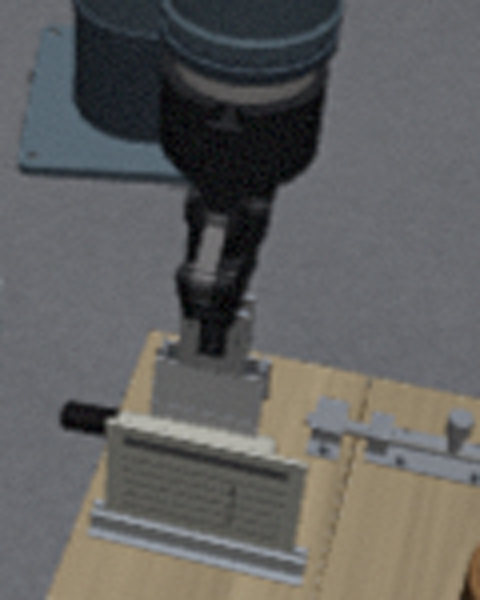

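servo_tool(
  rows=[
    [0, 0, 0, 0, 0, 0.15, 0],
    [0, 0, 0, 0, 0, 0.25, 0],
    [0, 0, 0, 0, 0, 0.25, 0],
    [0, 0, 0, 0, 0, 0.25, 0],
    [0, 0, 0, 0, 0, 0.2, 0],
    [0, 0, 0, 0, 0, 0, 0],
    [0, 0, 0, 0, 0, 0, 0],
  ],
)

```text
clock: 16.45
position: [0.5958, 0.0586, 0.2408]
eef_rot: [-3.141, 0.0, 1.371]
contact_force: [0.3, -0.0, -0.5]
finger_gap: 0.0155
```

```bash
python3 - <<'E'
from cl import *
s=get_state();print(s["position"],s["eef_rot"],s["contact_force"],s["qvel"].round(3))
p=snapshot("scene"); save(p,"s7",(310,130,470,260),4.6); save(p,"s7f")
t=snapshot("top"); save(t,"t7f")
yaw=np.radians(-11.45);ex=np.array([np.cos(yaw),np.sin(yaw),0]);ey=np.array([-ex[1],ex[0],0])
for n,C in(("s",cloud(p)),("t",cloud(t))):
  q=C-np.array([.5955,.0585,0]);a=q@ex;b=q@ey;z=C[...,2]
  m=(abs(a)<.04)&(abs(b)<.065)
  for lo in np.arange(.17,.27,.008):
    k=m&(z>=lo)&(z<lo+.008)
    if k.sum()>3: print(n,round(lo,3),k.sum(),'a',np.round(np.percentile(a[k],[3,50,97]),4),'b',np.round(np.percentile(b[k],[3,50,97]),4))
E
```

```text
[0.59575762 0.05857432 0.2408058 ] [-3.14149749e+00  1.81853102e-04  1.37050115e+00] [ 0.27539513 -0.02744001 -0.53653048] [-0.001 -0.01   0.006 -0.008  0.002  0.    -0.001]
s 0.17 76 a [-0.0009  0.0008  0.0025] b [-0.0527  0.0129  0.0542]
s 0.178 52 a [-0.0016  0.0007  0.0022] b [-0.0538  0.0325  0.0567]
s 0.186 88 a [-0.0007  0.0017  0.0171] b [-0.0537  0.0054  0.0556]
s 0.194 154 a [-0.0008  0.0119  0.0165] b [-0.0518  0.0053  0.0535]
s 0.202 124 a [-0.0023  0.0106  0.0142] b [-0.052   0.0044  0.0537]
s 0.21 89 a [0.0067 0.01   0.0129] b [-0.0275  0.0013  0.0292]
s 0.218 110 a [-0.0076  0.0074  0.0103] b [-0.0286  0.0018  0.0299]
s 0.226 74 a [-0.0081  0.007   0.0104] b [-0.0266  0.0042  0.0288]
s 0.234 24 a [-0.0064  0.0077  0.0132] b [-0.0163  0.0004  0.018 ]
s 0.242 32 a [-0.0061  0.0088  0.0192] b [-0.0167  0.0085  0.0182]
s 0.25 43 a [-0.0032  0.0133  0.0221] b [-0.0164  0.0053  0.0174]
s 0.258 40 a [-0.0074  0.015   0.0218] b [-0.0071  0.0091  0.0179]
s 0.266 27 a [-0.0072  0.0092  0.0223] b [-0.0037  0.013   0.0178]
t 0.17 11 a [-0.0015 -0.0007  0.    ] b [-0.0572 -0.0407 -0.0293]
t 0.178 13 a [-0.0016 -0.0006 -0.    ] b [-0.0572 -0.0435 -0.0298]
t 0.186 20 a [-0.0155 -0.0011  0.0012] b [-0.0581 -0.0404 -0.0052]
t 0.194 33 a [-0.016  -0.0129  0.0125] b [-0.0419 -0.0209 -0.0019]
t 0.202 45 a [-0.0131 -0.0022  0.0022] b [-0.0554 -0.0281 -0.0045]
t 0.21 21 a [-0.0119 -0.0097  0.01  ] b [-0.0306 -0.0186 -0.0026]
t 0.218 33 a [-0.0098 -0.0074  0.0086] b [-0.0294 -0.0206 -0.0049]
t 0.226 26 a [-0.0084 -0.0025  0.0082] b [-0.0314 -0.0259 -0.0094]
t 0.234 9 a [-0.0073  0.0065  0.0078] b [-0.0176 -0.0146 -0.0084]
t 0.242 9 a [-0.0105  0.006   0.0074] b [-0.0157 -0.013  -0.0085]
t 0.25 13 a [-0.0136 -0.007   0.0076] b [-0.0183 -0.0138 -0.0069]
t 0.258 7 a [-0.0113 -0.0067  0.0044] b [-0.0185 -0.0124 -0.0092]
t 0.266 9 a [-0.0064 -0.0048  0.0084] b [-0.0192 -0.017  -0.0129]
```

View pics/s7.png

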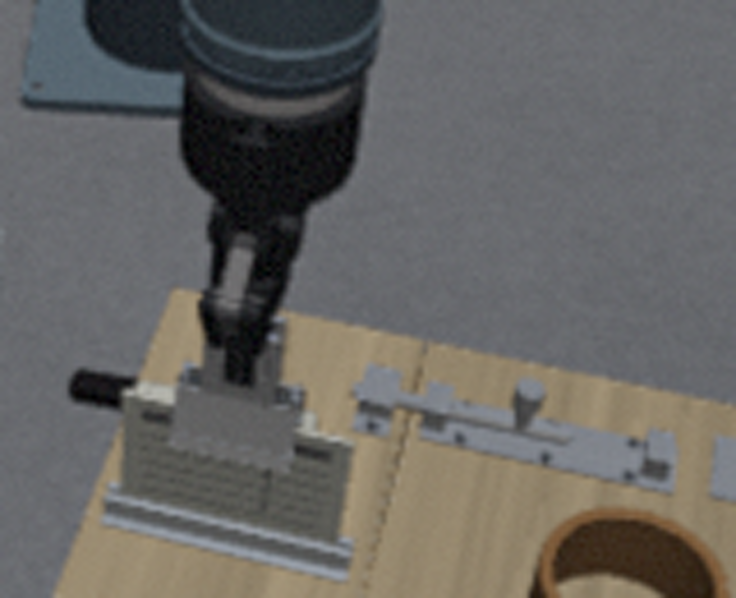

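View pics/t7f.png

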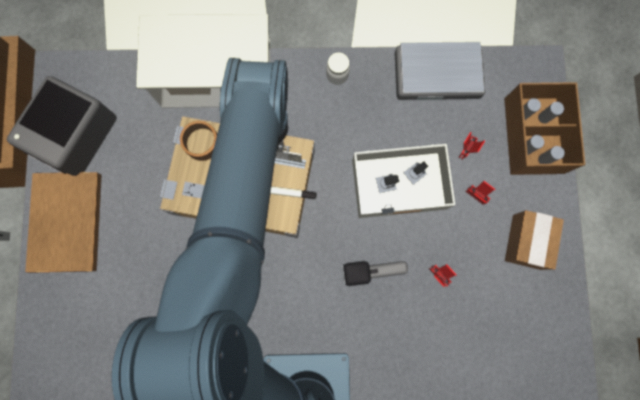

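View pics/s7f.png

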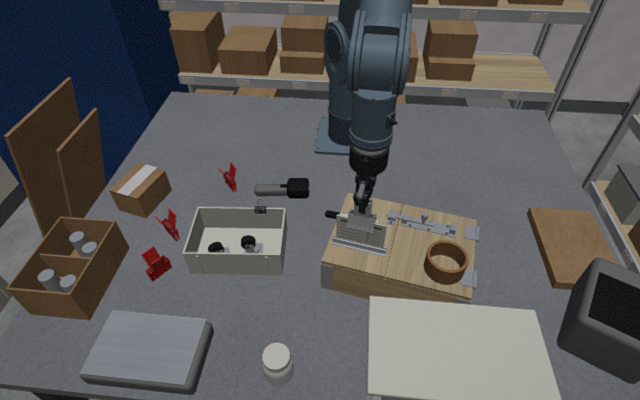

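servo_tool(
  rows=[
    [0, 0, 0, 0, 0, 0.08, 0],
    [0, 0, 0, 0, 0, 0, 0],
    [0, 0, 0, 0, 0, 0, 0],
    [0, 0, 0, 0, 0, 0, 0],
  ],
)

```text
clock: 16.95
position: [0.5958, 0.0586, 0.2378]
eef_rot: [3.141, -0.0, 1.371]
contact_force: [-0.2, 0.2, 0.2]
finger_gap: 0.0153
```

```bash
python3 - <<'E'
from cl import *
s=get_state();print(s["position"],s["eef_rot"],s["contact_force"],s["finger_gap"],s["clock"])
p=snapshot("scene"); save(p,"s8",(320,190,410,260),8)
C=cloud(p);z=C[...,2]
hb=C[(z>.14)&(z<.16)&(C[...,1]>.15)&(C[...,0]>.4)&(C[...,0]<.55)&(C[...,1]<.4)]
print('knob',hb.mean(0))
E
```

```text
[0.5957712  0.05860109 0.2377859 ] [ 3.14145391e+00 -4.15158253e-05  1.37056526e+00] [-0.20638369  0.1961295   0.18009235] 0.015317782015196655 16.95
knob [0.51284421 0.21470803 0.14891381]
```

View pics/s8.png

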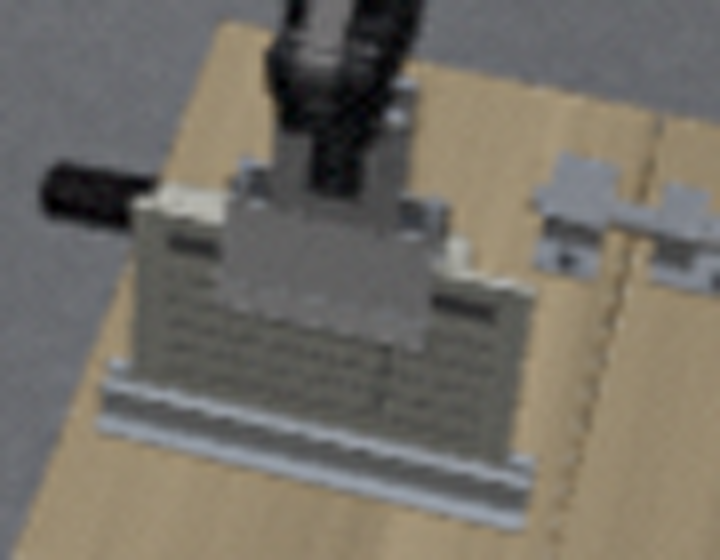

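The clip sits astride the middle of the card (crop 330,260), upright and held at its stop, and the contact force is about 0. The bolt rod is through the keeper (crop 550,195).

```bash
python3 -c "
from bench import *
print(finish_job())"
```

```text
the job is handed in; nothing more can be done
None
```

I handed the job in at about 17 s of the 48 s, with the bolt shot and the clip held open astride the card. The hand-in gives no verdict, so what follows rests on my own checks.

- **Bolt:** I gripped the knob and slid it about 40 mm until it stopped dead at 17 N, then pushed a last 1 mm without taking another reading. The pictures show the rod right through the keeper. The last one put the knob within 1 mm of where it was just after the slide. I never measured where the bolt started, so "fully home" rests on the hard stop and the rod showing beyond the keeper.
- **Clip:** I squeezed the grey steel clip to its stop and lifted it off the rim. The finger gap read 15.3 mm against the 17 mm stop, but the sensor also read the 16 mm knob about 1.6 mm low. While it was being squeezed on the rim, the tool felt about 27 N upward; that was gone after the lift.
- **Placing:** The clip is upright and within about 1–2 mm of the middle of the card edge. The edge is about 17 mm below the pin, roughly 11 mm clear of the coil and 19 mm inside the jaw tips. The card is about centred between the jaws, and the contact force read about 0, so I saw no sign of the clip touching it.
- **Bystanders:** I did not touch the small clip, tape roll, marker or red look-alikes, and the last full pictures show them where they started.

No check failed. Tool position readings scattered by 1–3 mm while the arm was settling, so I corrected for that before each grasp and placing.

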